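Cull the bad pump rollers and hold the pressure arm back

TASK

I am fitting new rollers to this pump. First pick the two bad ones out of the six steel rollers standing on the bench paper - the one that is too short and the one worn to a waist - and put them in the steel dish, leaving the four good ones standing where they are and everything else on the bench undisturbed. Then push the pump's sprung pressure arm by its finger post away from the rotor, past the click of its pawl and on back to its stop, and finish still holding it there with your fingers so that I can drop the rollers on their pins: the pawl alone does not keep it open far enough.

Things in the scene. Friction and masses are not known exactly. Their poses are not given: they have to be found in the camera images.
- pump: Bench roller pump, cream, 275 x 240 mm, fixed; deck top 100 mm above the bench. Origin at bench height under the deck; +x points from its front (grey control strip, robot side) to its back, +y to its left. On the deck: rotor (88 mm disc with four bare pins, axis at x -10, y 0), behind it the pressure arm, at its left the pawl slider. Only the finger post stands over 64 mm above the deck.
- shoe_pivot (a point): A point on the vertical pivot axis of the pressure arm, 50 mm above the deck (150 mm above the bench); in the pump's frame at x 50, y 85 mm.
- finger_post (a point): Finger post of the pressure arm: upright round steel post, 14 mm diameter, on the bar's free end, 150 mm from the pivot. This point is on its axis 152 mm above the bench (bar top 128, post top 170 mm) and moves with the arm. Arm shut: at x 50, y -65 mm in the pump's frame, over 35 mm free all round above the bar.
- shoe_arm (a joint): Angle of the pressure arm (aluminium bar with white concave shoe) about its pivot, rad. 0: shut on the rotor, sprung. Grows as the arm swings away from the rotor to the pump's back (counter-clockwise from above). Pawl clicks in at 0.26; let go after that, it rests on the pawl at about 0.24. Stop at 0.36. Pushing at the post takes 4 N at first, 10 N at the stop.
- pawl (a joint): Position of the sprung pawl slider, m: 0 with its nose fully in, up to about 0.004 while the arm's tooth lifts it, back to 0 with the click at about 0.26 rad of the arm. It works by itself and need not be touched.
- bench_paper: Folded white bench paper, 300 x 270 x 2 mm, fixed flat on the bench; origin under its centre. Its top is 2 mm above the bench. The six rollers stand on it in two rows of three, about 55 mm between rows and 60 mm within a row, bad ones in any of the six places.
- roller_1: Good roller: plain steel cylinder, 22 mm in diameter, 40 mm high, with a 9.6 mm bore, standing on its end; origin at the centre of its underside, z up. 110 g.
- roller_2: Good roller like roller_1.
- roller_3: Good roller like roller_1.
- roller_4: Good roller like roller_1.
- roller_5: Bad roller: too short, 22 mm in diameter but only 28 mm high, standing; origin at the centre of its underside. 75 g.
- roller_6: Bad roller: worn to a waist. 40 mm high, its two ends 22 mm in diameter (bottom and top 8 mm), narrowing over 5 mm to a waist of 12 mm between 13 and 27 mm of its height; standing; origin at the centre of its underside. 85 g.
- roller_5_mid (a point): Middle of the short roller, 14 mm along its axis from its origin.
- roller_6_mid (a point): Middle of the waisted roller, 20 mm along its axis from its origin.
- dish: Round shallow steel dish for the rejects, 112 mm across the rim, 108 mm at the foot, 26 mm high, wall 2 mm, floor 3 mm thick; loose, 300 g; stands on the bench paper on its far half, at one side or the other (the glass beaker at the other side). Origin at the centre of its underside.
- beaker: Bystander: glass beaker, 68 mm across, 62 mm high, on the bench paper beside the dish; origin under its centre.
- spatula: Bystander: thin steel lab spatula, 180 mm, lying on the bench paper along its near edge.
- thumb_nut: Bystander: brass thumb nut, 26 mm flange, 14 mm high, on the bench paper near the rollers at its right edge.
- rotor_plate: Bystander: the rotor's cover plate, aluminium disc 88 mm across, lying flat on the bench.
- screwdriver: Bystander: screwdriver, 190 mm, lying on the bench at the right.
- wash_bottle: Bystander: white wash bottle, 76 mm across, 200 mm high, at the right.
- reagent_jar: Bystander: small amber jar with an orange cap, 48 mm across, 75 mm high, beyond the pump.

How it is judged:
By the outcome, as a careful person would: the job done as asked, in the order asked, and still so for the second after the job is handed in, while the arm keeps its last pose, push and grip.
It also fails if it takes over 64 s, if anything falls off the work surface, if the arm or the gripper's body presses on something with over 40 N, if the wrist force passes 120 N, or if a joint passes its speed limit or range.

ROBOT

A 6-joint arm with a two-finger parallel gripper is mounted at the origin on the work surface. World frame = base frame: x ahead of the robot, y to its left, z up, the work surface at z = 0. Lengths are in mm, angles in rad, forces in N, time in s.
With the tool pointing down it reaches from about 275 to 825 mm from the base axis. Payload 4.9 kg.
Tool frame: the origin (TCP) lies at the centre of the arm's flange, where the gripper is bolted on; the fingertips stand 173 mm ahead of it and the grasp point (between the pads) lies 155 mm ahead of it; x points along the fingers, y is the direction in which the jaws open and shut, and the axes are right-handed (so a half turn about x gives the same grasp; the last joint's range is limited). The gripper opens to 85 mm and grips with 20 to 120 N. Pads are 22 mm wide; open, the fingers measure 114 mm over their backs; the gripper's body (76 mm by 85 mm) begins 54 mm behind the grasp point. The pads swing forward as they close: fully open they stand 13 mm farther back than shut.
Start: joints at [-1.397, 0.326, -0.193, 1.052, 0, 1.437], TCP at [166.642, -524.166, 404.681] pointing down, gripper open.
Joint ranges: [-2.65, 2.65], [-0.97, 1.79], [-1.3, 1.35], [-1.93, 2.1], [-1.47, 1.37], [-3.14, 3.14]. Speed limits (rad/s): [2.57, 2.57, 3.14, 3.14, 3.14, 3.14].

INTERFACE

Orientations are given as [roll, pitch, yaw] about the fixed x, y, z axes, in that order (R = Rz(yaw) Ry(pitch) Rx(roll)).
In Python, from bench import get_state, snapshot, camera_model, finish_job gives the robot as it stands. The module is installed in compiled form; this text tells all that it offers.
- The arm moves only by the tool carry_out, never from a script. Its argument "series" is a list that holds one entry, the list of rows, each a list of 7 numbers: the turn, a rotation vector about the tool's x, y, z in degrees, then the shift along the tool's x, y, z in mm, then the gripper's target within -1 to 1 (fully open at 1, half-way at 0, shut at -1). A call has 1 to 10 rows; each row shifts and turns the commanded pose from where the row before left it, along the tool's axes as they then stand; what a row does not reach is not made up. A row lasts 1/10 s, in which the tool goes at most 50 mm and 8.59 degrees, less where a joint would pass 70% of its speed; a pose out of reach is approached as far as the arm can. A call is refused whole if a number of a shift passes 50 or a number of a turn 8.59, either way. A call with a gripper value outside its range is refused whole. The fingers move at their own pace and stop on an object; "newtons" is the grip in N (left out, the last holds). Time passes only in rows, so rows that do not move let the fingers close. It gives the time, the measured TCP pose, the force and the opening at its end, in the units of the state.
- get_state(): the state, without advancing time (a new reading comes with each control period).
- snapshot(name): name is "scene" or "top" or "wrist"; returns the picture (420x560x3 uint8, red, green, blue); there is no depth.
- camera_model(name): a dict with "vfov" (degrees; the focal length in pixels is half the picture's height over the tangent of half this angle, whatever the lens; pixels are square), "cx", "cy" (the principal point, pixels), "k1" (the pictures are not rectified: a ray, as slopes to the right and down, at radius r is drawn at 1 + k1 r^2 times it, then the intrinsics apply), "R" (3x3) and "t" (3): a world point X has camera coordinates R X + t; the wrist camera has in their place "T_tool_cam" (4x4, takes a point from camera to tool coordinates, whose origin is the TCP and whose axes are the tool frame's). Camera axes: x right, y down, z forward; pixel columns grow to the right and rows downward; lengths in mm; the calibration is good to about 2 mm. A picture is of the moment at which its call begins: read the wrist's pose just before it. camera_model takes no time and is no camera call.
- finish_job(): hands the job in, once; it reports no verdict.
The state is a dict: "time": time; "joint_positions": joint angles; "dq": joint speeds; "tau": joint torques, N m; "tcp_pos": TCP position; "tcp_rot": TCP orientation; "ft_force": force on the tool from outside, world axes, zero at the start; "wrist_torque": the same for the moment, N m; "opening": finger opening in mm.
Only numpy, scipy, OpenCV 4.12 (cv2) and the standard library are available. Lean on these libraries where they do the work, as an engineer would, in place of code of your own. Each camera call takes 0.05 s, during which the arm holds its last target.

## Working session

There is one attempt and no reset: what is moved stays moved. The work goes in short steps, Python scripts to look and compute and a tool call to move; the robot and the scene stay as the last step left them, time stands still between calls to the robot, and variables do not carry over. Pictures are saved under pics/ and viewed, and the job is handed in when it is done.

Besides the shell and the picture viewer there is one more tool, called after ">>>" as name(argument=value, ...) on one line, values as JSON. carry_out: Moves the arm, as the interface text tells. Its arguments: {"type":"object","properties":{"series":{"type":"array"},"newtons":{"type":"number"}},"required":["series"]}

```bash
mkdir -p pics; cat > h.py <<'E'
import numpy as np, cv2
from bench import get_state, snapshot, camera_model
from scipy.spatial.transform import Rotation as Ro
def save(n,img): cv2.imwrite('pics/'+n+'.png',img[:,:,::-1])
def cam(n,st=None):
    m=camera_model(n); f=210/np.tan(np.radians(m['vfov'])/2)
    if 'R' in m and m.get('R') is not None and n!='wrist': R=np.array(m['R']);t=np.array(m['t'])
    else:
        T=np.array(m['T_tool_cam']); Rw=Ro.from_euler('xyz',st['tcp_rot']).as_matrix()
        A=Rw@T[:3,:3]; c=Rw@T[:3,3]+np.array(st['tcp_pos']); R=A.T; t=-A.T@c
    return f,m['cx'],m['cy'],m['k1'],R,t
def ray(c,u,v):
    f,cx,cy,k,R,t=c; d=np.array([(u-cx)/f,(v-cy)/f]); s=d.copy()
    for _ in range(30): s=d/(1+k*(s@s))
    return -R.T@t, R.T@np.array([s[0],s[1],1])
def onz(c,u,v,z):
    o,d=ray(c,u,v); return o+d*(z-o[2])/d[2]
def proj(c,X):
    f,cx,cy,k,R,t=c; p=R@np.array(X,float)+t; s=p[:2]/p[2]; s=s*(1+k*(s@s)); return s*f+[cx,cy]
E
python3 - <<'E'
from h import *
s=get_state()
import json
for k,v in s.items(): print(k,np.round(v,4))
for n in('scene','top','wrist'):
    save(n+'0',snapshot(n)); print(n,{k:np.round(v,3).tolist() for k,v in camera_model(n).items()})
E
```

```text
time 0.0
joint_positions [-1.3972  0.3269 -0.1936  1.052   0.      1.4366]
dq [ 0.0006 -0.0004 -0.0013  0.0021  0.001  -0.0005]
tau [ 1.00000e-03 -4.43399e+01  2.62436e+01  1.55000e-02  1.00000e-04
 -0.00000e+00]
tcp_pos [ 166.5928 -523.8614  403.9063]
tcp_rot [-1.7188  1.5691  1.7306]
ft_force [0.2849 0.0787 0.7026]
wrist_torque [-0.0414 -0.0186  0.0391]
opening 85.6199
scene {'vfov': 48.072, 'cx': 284.979, 'cy': 210.66, 'k1': 0.019, 'R': [[0.366, 0.93, -0.016], [0.516, -0.217, -0.829], [-0.775, 0.295, -0.559]], 't': [-163.149, -241.141, 1628.793]}
top {'vfov': 45.043, 'cx': 278.623, 'cy': 205.972, 'k1': -0.061, 'R': [[-0.022, -1.0, 0.01], [-0.987, 0.02, -0.158], [0.157, -0.013, -0.987]], 't': [-77.16, 623.175, 1488.43]}
wrist {'vfov': 66.137, 'cx': 280.947, 'cy': 211.552, 'k1': 0.016, 'T_tool_cam': [[0.0, -0.323, 0.947, 31.06], [1.0, 0.0, -0.0, -0.459], [-0.0, 0.947, 0.323, -82.537], [0.0, 0.0, 0.0, 1.0]]}
```

View pics/scene0.png

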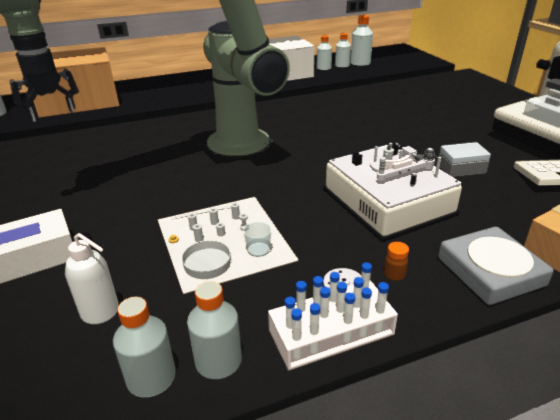

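View pics/top0.png

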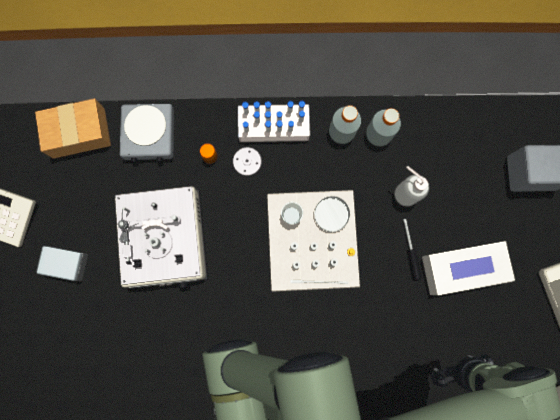

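View pics/wrist0.png

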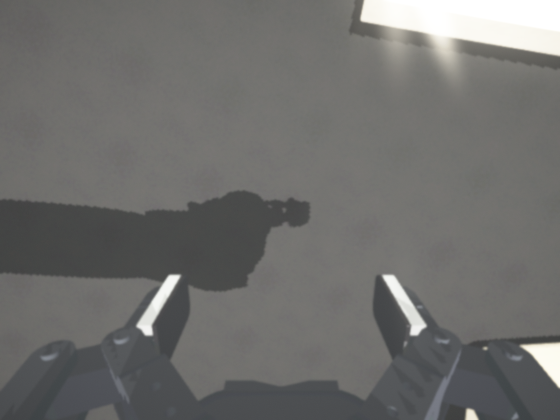

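```bash
python3 - <<'E'
from h import *
a=cv2.imread('pics/top0.png'); b=cv2.imread('pics/scene0.png')
cv2.imwrite('pics/t1.png',cv2.resize(a[180:300,260:370],None,fx=5,fy=5,interpolation=cv2.INTER_CUBIC))
cv2.imwrite('pics/s1.png',cv2.resize(b[195:285,155:295],None,fx=5.5,fy=5.5,interpolation=cv2.INTER_CUBIC))
cv2.imwrite('pics/t2.png',cv2.resize(a[180:295,105:215],None,fx=5,fy=5,interpolation=cv2.INTER_CUBIC))
c=cam('top')
for n,p in dict(dish=(331,214),beaker=(291,215)).items(): print(n,onz(c,*p,26).round())
for p in [(268,194),(353,191),(359,288),(272,291)]: print('paper',onz(c,*p,2).round())
for p in [(115,195),(194,187),(203,276),(121,288)]: print('pump',onz(c,*p,100).round())
for p in [(293,247),(313,247),(332,247),(295,265),(314,265),(332,265)]: print('roll',onz(c,*p,40).round())
E
```

```text
dish [ 597. -251.   26.]
beaker [ 596. -128.   26.]
paper [668. -58.   2.]
paper [ 672. -326.    2.]
paper [ 369. -332.    2.]
paper [366. -65.   2.]
pump [656. 394. 100.]
pump [675. 159. 100.]
pump [414. 132. 100.]
pump [384. 369. 100.]
roll [ 497. -131.   40.]
roll [ 495. -191.   40.]
roll [ 494. -249.   40.]
roll [ 442. -136.   40.]
roll [ 441. -193.   40.]
roll [ 440. -247.   40.]
```

View pics/t1.png

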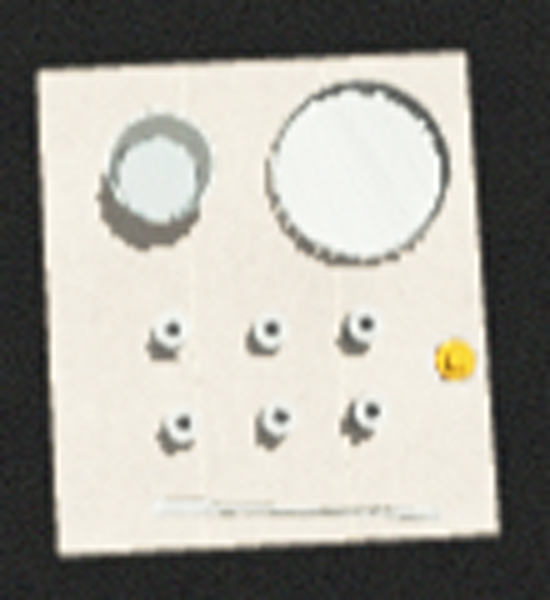

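View pics/s1.png

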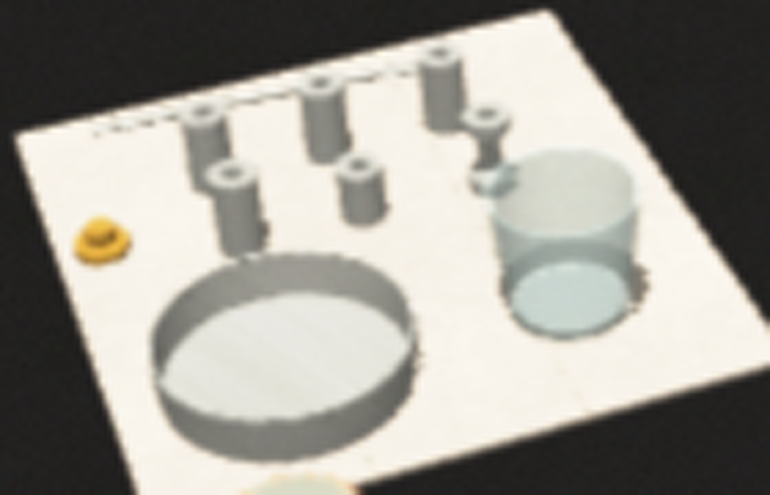

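View pics/t2.png

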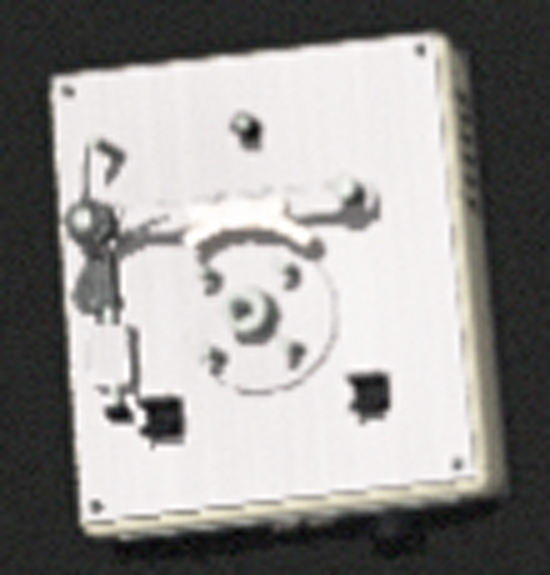

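```bash
python3 - <<'E'
from h import *
s=get_state(); print(Ro.from_euler('xyz',s['tcp_rot']).as_matrix().round(3))
c=cam('top')
print('post',onz(c,176,218,170),'pivot',onz(c,123,224,150),'knob',[onz(c,154,205.5,z).round() for z in (100,130,160)])
d=cam('scene'); 
b=cv2.imread('pics/scene0.png'); cv2.imwrite('pics/s2.png',cv2.resize(b[135:235,320:465],None,fx=5.5,fy=5.5,interpolation=cv2.INTER_CUBIC))
for p in [(588,203,170),(588,203,128)]: print(proj(d,p),proj(c,p))
E
```

```text
[[-0.     0.303 -0.953]
 [ 0.001 -0.953 -0.303]
 [-1.    -0.001 -0.   ]]
post [574.04438191 198.29035316 170.        ] pivot [562.63022102 352.55105781 150.        ] knob [array([622., 277., 100.]), array([617., 270., 130.]), array([612., 263., 160.])]
[383.6648482  159.80502998] [174.36772107 213.08025567]
[381.92226551 174.96404549] [177.19102097 215.18261081]
```

View pics/s2.png

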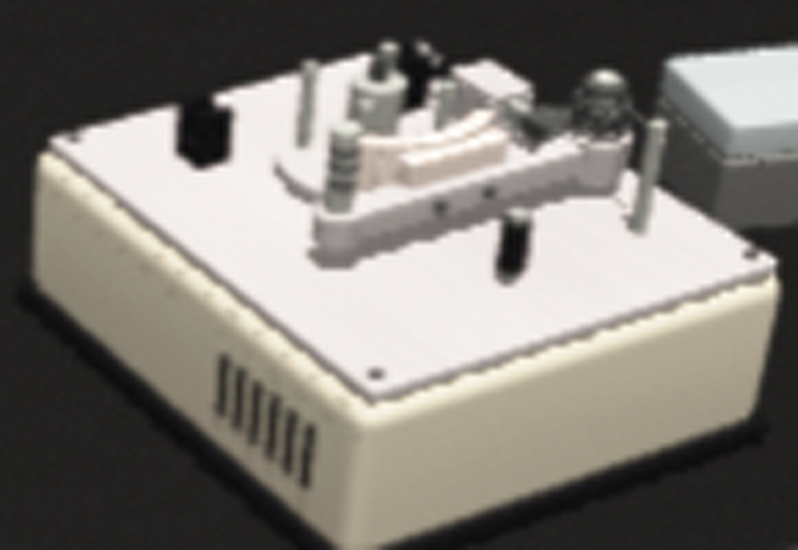

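>>> carry_out(series=[[[5.87,0,0,0,0,0,0],[5.87,0,0,0,0,0,0],[5.86,0,0,0,0,0,0],[0,0,0,10,-30,-27,0],[0,0,0,10,-30,-27,0],[0,0,0,10,-30,-27,0],[0,0,0,10,-30,-27,0],[0,0,0,10,-30,-27,0],[0,0,0,10,-30,-27,0],[0,0,0,10,-30,-27,0]]], newtons=40)

```text
time: 1.15
tcp_pos: [356.3, -312.6, 334.2]
tcp_rot: [-1.501, 1.571, 1.641]
ft_force: [1.2, 0.1, 0.1]
opening: 42.9
```

>>> carry_out(series=[[[0,0,0,4,-30,-27,0],[0,0,0,0,-30,-27,0],[0,0,0,0,-30,-27,0],[0,0,0,0,-30,-27,0],[0,0,0,0,-19,-6,0],[0,0,0,0,0,0,0]]])

```text
time: 1.75
tcp_pos: [470.0, -172.7, 330.3]
tcp_rot: [-0.886, 1.57, 2.26]
ft_force: [0.7, 0.6, 0.3]
opening: 42.8
```

```bash
python3 - <<'E'
from h import *
s=get_state(); print(s['time'],np.round(s['tcp_pos'],1),s['opening'],np.round(s['joint_positions'],2)); print(Ro.from_euler('xyz',s['tcp_rot']).as_matrix().round(3))
save('w1',snapshot('wrist'))
E
```

```text
1.75 [ 470.  -172.7  330.3] 42.815204419032916 [-0.5   0.3  -0.43  0.84  0.    2.64]
[[-0.001  0.005 -1.   ]
 [ 0.001 -1.    -0.005]
 [-1.    -0.001  0.001]]
```

View pics/w1.png

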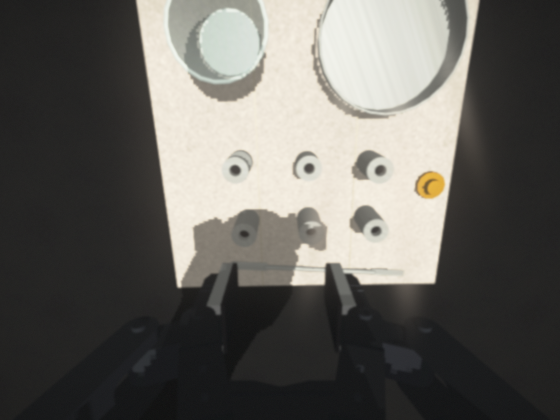

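```bash
python3 - <<'E'
from h import *
s=get_state(); c=cam('wrist',s); g=cv2.imread('pics/w1.png')
cv2.imwrite('pics/w1z.png',cv2.resize(g[140:250,210:400],None,fx=4,fy=4,interpolation=cv2.INTER_CUBIC))
for p,z in [((235.5,170),42),((309,168),30),((379.5,169.5),42),((244,233),42),((375,230),42)]: print(onz(c,*p,z).round(1))
# dish rim circle pts
P=[onz(c,u,v,28)[:2] for u,v in [(319,45),(340,95),(383,114),(430,100),(466,40)]]
P=np.array(P);A=np.c_[2*P,np.ones(len(P))];x=np.linalg.lstsq(A,(P**2).sum(1),rcond=None)[0];print('dish',x[:2],np.sqrt(x[2]+x[:2]@x[:2]))
P=np.array([onz(c,u,v,64)[:2] for u,v in [(167,20),(178,55),(220,82),(255,60),(267,20)]])
A=np.c_[2*P,np.ones(len(P))];x=np.linalg.lstsq(A,(P**2).sum(1),rcond=None)[0];print('beaker',x[:2],np.sqrt(x[2]+x[:2]@x[:2]))
E
```

```text
[ 499.3 -136.8   42. ]
[ 498.8 -197.1   30. ]
[ 500.1 -252.8   42. ]
[ 444.3 -141.8   42. ]
[ 447.5 -254.4   42. ]
dish [ 596.63177641 -256.7661208 ] 54.82486683229549
beaker [ 596.59675893 -132.17367279] 31.75391057338584
```

View pics/w1z.png

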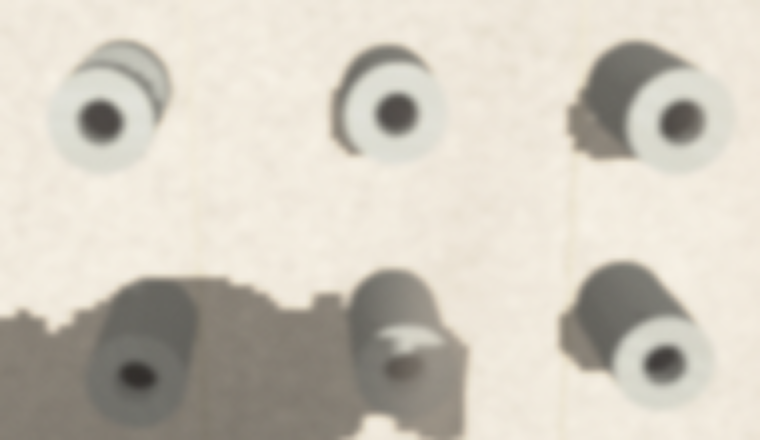

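```bash
python3 - <<'E'
from h import *
c=cam('top')
f=lambda x,y,o,k:(o[0]+(x+.5)/k-.5,o[1]+(y+.5)/k-.5)
for (x,y),z in [((172,330),42),((270,328),30),((364,324),42)]: print(onz(c,*f(x,y,(260,180),5),z).round(1))
d=cam('scene')
for (x,y),z in [((487,116),42),((359,164),30),((231,173),42)]: print(onz(d,*f(x,y,(155,195),5.5),z).round(1))
E
```

```text
[ 500.7 -134.    42. ]
[ 501.6 -194.2   30. ]
[ 501.8 -250.2   42. ]
[ 503.  -134.1   42. ]
[ 500.1 -194.3   30. ]
[ 501.6 -251.6   42. ]
```

>>> carry_out(series=[[[0,0,0,20,8,-10,0],[0,0,0,30,8,-10,0],[0,0,0,30,7.5,-10,0],[0,0,0,0,0,0,0]]])

```text
time: 2.2
tcp_pos: [498.1, -199.6, 247.2]
tcp_rot: [-0.419, 1.565, 2.721]
ft_force: [-1.3, -0.0, -0.4]
opening: 42.8
```

```bash
python3 - <<'E'
from h import *
s=get_state(); print(s['time'],np.round(s['tcp_pos'],1),s['opening'])
save('w2',snapshot('wrist'))
E
```

```text
2.2 [ 498.1 -199.6  247.2] 42.762275166026676
```

View pics/w2.png

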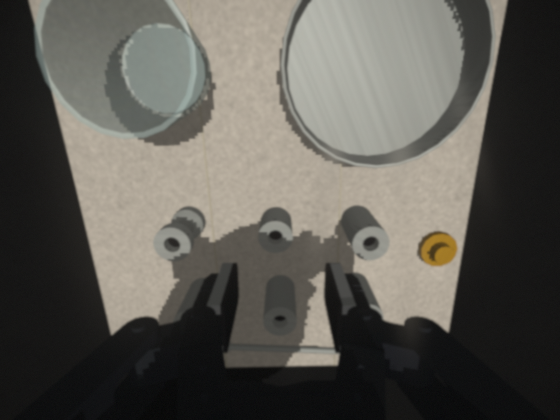

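```bash
python3 - <<'E'
from h import *
s=get_state(); c=cam('wrist',s); print(np.round(s['tcp_pos'],1)); print(Ro.from_euler('xyz',s['tcp_rot']).as_matrix().round(3))
for p,z in [((171,244),42),((275,235),30),((370.5,243),42),((280,318),42)]: print(onz(c,*p,z).round(1))
T=Ro.from_euler('xyz',s['tcp_rot']).as_matrix(); print('grasp',np.array(s['tcp_pos'])+T[:,0]*155)
E
```

```text
[ 498.2 -199.3  249. ]
[[-0.004 -0.001 -1.   ]
 [ 0.002 -1.     0.001]
 [-1.    -0.002  0.004]]
[ 499.4 -133.1   42. ]
[ 500.  -194.8   30. ]
[ 499.9 -251.9   42. ]
[ 446.7 -197.9   42. ]
grasp [ 497.5419203  -199.02293634   94.02729387]
```

>>> carry_out(series=[[[0,0,0,0,-3.8,-2,0],[0,0,0,20,0,0,0],[0,0,0,10,0,0,0],[0,0,0,0,0,0,0],[0,0,0,0,0,0,0]]])

```text
time: 2.75
tcp_pos: [501.5, -194.6, 221.5]
tcp_rot: [2.648, 1.57, -0.493]
ft_force: [0.1, -0.2, -0.1]
opening: 42.8
```

```bash
python3 - <<'E'
from h import *
s=get_state(); print(s['time'],np.round(s['tcp_pos'],1),s['opening']);c=cam('wrist',s); T=Ro.from_euler('xyz',s['tcp_rot']).as_matrix(); print(T.round(3));print('grasp',np.array(s['tcp_pos'])+T[:,0]*155)
save('w3',snapshot('wrist'))
E
```

```text
2.75 [ 501.5 -194.6  221.5] 42.79824128322976
[[ 0.     0.001 -1.   ]
 [-0.    -1.    -0.001]
 [-1.     0.    -0.   ]]
grasp [ 501.55582549 -194.67105769   66.50679633]
```

View pics/w3.png

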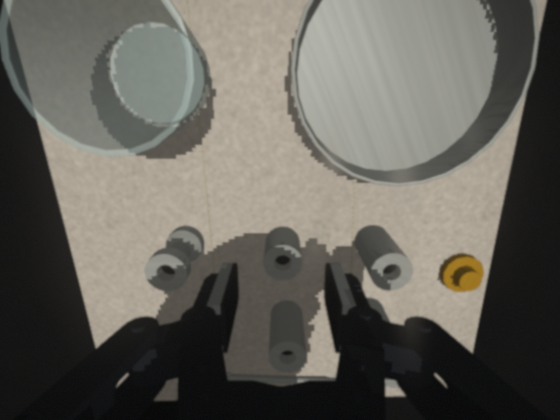

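```bash
python3 - <<'E'
from h import *
s=get_state(); c=cam('wrist',s); print(np.round(s['tcp_pos'],1))
for p,z in [((166.5,269),42),((283,259),30),((391,270),42),((288,353),42)]: print(onz(c,*p,z).round(1))
E
```

```text
[ 501.7 -194.7  221.7]
[ 502.2 -135.4   42. ]
[ 501.8 -195.7   30. ]
[ 501.7 -251.5   42. ]
[ 448.4 -198.6   42. ]
```

>>> carry_out(series=[[[0,0,0,15,1,0,0],[0,0,0,15,0,0,0],[0,0,0,13,0,0,0],[0,0,0,0,0,0,0],[0,0,0,0,0,0,-1],[0,0,0,0,0,0,-1],[0,0,0,0,0,0,-1],[0,0,0,0,0,0,-1],[0,0,0,0,0,0,-1],[0,0,0,0,0,0,-1]]], newtons=40)

```text
time: 3.8
tcp_pos: [501.8, -195.8, 178.3]
tcp_rot: [2.64, 1.57, -0.501]
ft_force: [-0.7, 0.3, 5.9]
opening: 20.5
```

>>> carry_out(series=[[[0,0,0,-10,0,0,-1],[0,0,0,-30,0,0,-1],[0,0,0,-35,0,0,-1],[0,0,0,0,15,-28,-1],[0,0,0,0,15,-28,-1],[0,0,0,0,15,-28,-1],[0,0,0,0,13,-29,-1],[0,0,0,0,0,0,-1],[0,0,0,0,0,0,-1]]])

```text
time: 4.7
tcp_pos: [614.3, -253.5, 252.2]
tcp_rot: [-0.487, 1.569, 2.655]
ft_force: [0.3, 0.2, -0.9]
opening: 20.3
```

```bash
python3 - <<'E'
from h import *
s=get_state(); print(s['time'],np.round(s['tcp_pos'],1),s['opening'],np.round(s['joint_positions'],2))
save('w4',snapshot('wrist'));save('t4',snapshot('top'));save('s4',snapshot('scene'))
a=cv2.imread('pics/t4.png');cv2.imwrite('pics/t4z.png',cv2.resize(a[180:300,260:370],None,fx=5,fy=5,interpolation=cv2.INTER_CUBIC))
a=cv2.imread('pics/s4.png');cv2.imwrite('pics/s4z.png',cv2.resize(a[180:285,155:295],None,fx=5,fy=5,interpolation=cv2.INTER_CUBIC))
E
```

```text
4.7 [ 614.3 -253.5  252.2] 20.327364385659934 [-0.5   0.66 -0.06  0.86 -0.    2.64]
```

View pics/w4.png

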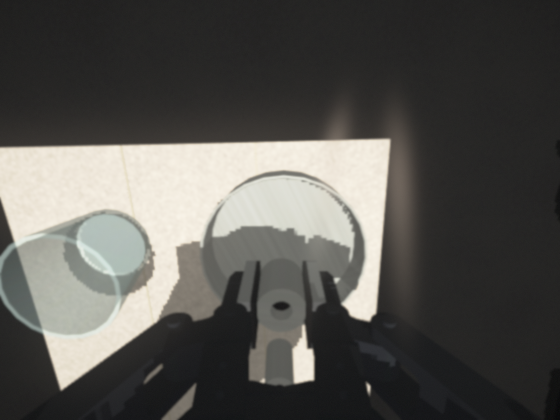

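View pics/s4z.png

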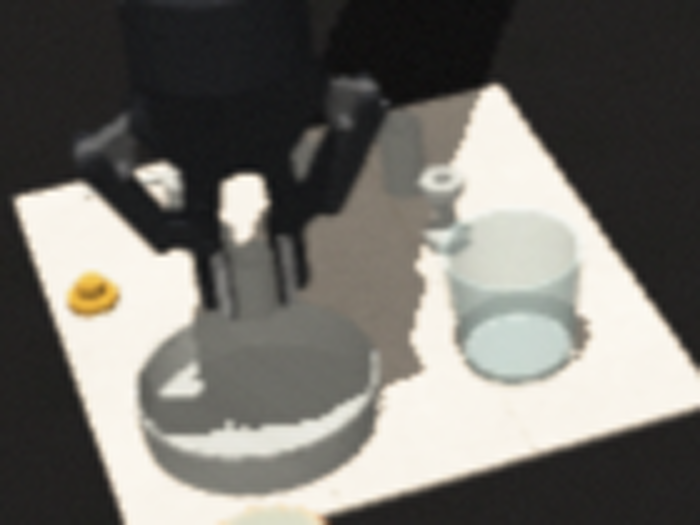

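```bash
python3 - <<'E'
from h import *
s=get_state(); c=cam('wrist',s); print(np.round(s['tcp_pos'],1))
def fit(P):
    P=np.array(P);A=np.c_[2*P,np.ones(len(P))];x=np.linalg.lstsq(A,(P**2).sum(1),rcond=None)[0];return x[:2],np.sqrt(x[2]+x[:2]@x[:2])
print('dish',fit([onz(c,u,v,28)[:2] for u,v in [(203,245),(220,202),(250,178),(283,171),(315,178),(345,200),(364,240)]]))
E
```

```text
[ 613.4 -253.   252.5]
dish (array([ 602.22528083, -254.02726159]), np.float64(52.75768979286163))
```

>>> carry_out(series=[[[0,0,0,20,0,-4,-1],[0,0,0,20,1,0,-1],[0,0,0,15,0,0,-1],[0,0,0,8,0,0,-1],[0,0,0,6,0,0,-1],[0,0,0,0,0,0,-1],[0,0,0,0,0,0,-1]]])

```text
time: 5.55
tcp_pos: [618.7, -254.7, 184.3]
tcp_rot: [2.692, 1.57, -0.449]
ft_force: [0.8, -1.0, -0.3]
opening: 20.9
```

>>> carry_out(series=[[[0,0,0,1.5,0,0,-1],[0,0,0,1,0,0,-1],[0,0,0,0,0,0,-1]]])

```text
time: 5.85
tcp_pos: [618.6, -254.6, 181.4]
tcp_rot: [2.61, 1.57, -0.531]
ft_force: [-0.2, -0.2, 0.2]
opening: 20.9
```

>>> carry_out(series=[[[0,0,0,0,0,0,-0.3],[0,0,0,0,0,0,-0.3],[0,0,0,0,0,0,-0.25],[0,0,0,-15,0,0,-0.25],[0,0,0,-25,0,0,-0.25],[0,0,0,-30,0,0,0],[0,0,0,0,0,0,0]]])

```text
time: 6.55
tcp_pos: [620.4, -255.5, 257.2]
tcp_rot: [2.645, 1.562, -0.496]
ft_force: [-0.4, -0.8, 0.4]
opening: 42.8
```

```bash
python3 - <<'E'
from h import *
s=get_state(); print(s['time'],np.round(s['tcp_pos'],1),s['opening'])
save('w5',snapshot('wrist'))
E
```

```text
6.55 [ 620.4 -255.5  257.2] 42.766410342044686
```

View pics/w5.png

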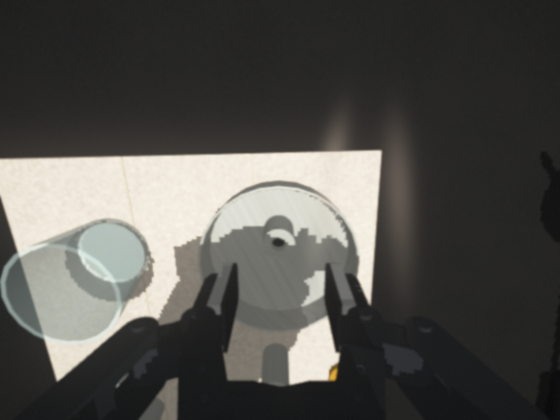

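>>> carry_out(series=[[[0,0,0,0,-30,29,0],[0,0,0,0,-30,29,0],[0,0,0,0,-30,29,0],[0,0,0,0,-29,29,0],[0,0,0,20,0,0,0],[0,0,0,10,0,0,0],[0,0,0,0,0,0,0],[0,0,0,0,0,0,0]]])

```text
time: 7.4
tcp_pos: [503.0, -136.3, 221.1]
tcp_rot: [1.782, 1.571, -1.36]
ft_force: [-0.0, -0.3, 0.4]
opening: 42.4
```

```bash
python3 - <<'E'
from h import *
s=get_state(); print(s['time'],np.round(s['tcp_pos'],1),s['opening'],s['joint_positions']); print(Ro.from_euler('xyz',s['tcp_rot']).as_matrix().round(3))
save('w6',snapshot('wrist'))
E
```

```text
7.4 [ 503.  -136.3  221.1] 42.44152296807406 [-4.06209992e-01  4.74876658e-01 -5.01005990e-01  5.94870240e-01
 -6.12369262e-05  2.73534533e+00]
[[ 0.  0. -1.]
 [-0. -1. -0.]
 [-1.  0. -0.]]
```

View pics/w6.png

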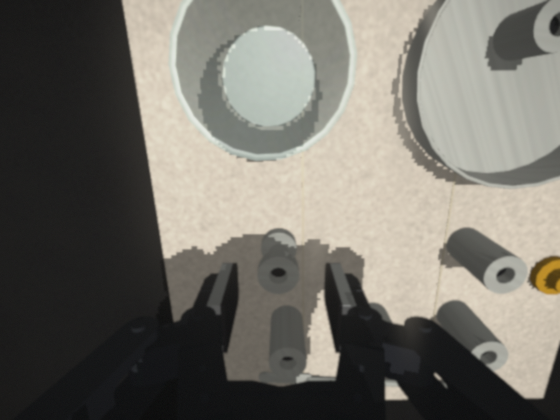

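```bash
python3 - <<'E'
from h import *
s=get_state(); c=cam('wrist',s); print(np.round(s['tcp_pos'],1))
for p,z in [((278,271),42)]: print(onz(c,*p,z).round(1))
E
```

```text
[ 503.2 -136.3  221.4]
[ 502.6 -134.6   42. ]
```

>>> carry_out(series=[[[0,0,0,15,-1.5,0.5,0],[0,0,0,15,0,0,0],[0,0,0,13,0,0,0],[0,0,0,0,0,0,0],[0,0,0,0,0,0,-1],[0,0,0,0,0,0,-1],[0,0,0,0,0,0,-1],[0,0,0,0,0,0,-1],[0,0,0,0,0,0,-1],[0,0,0,0,0,0,-1]]], newtons=40)

```text
time: 8.45
tcp_pos: [502.2, -134.3, 178.7]
tcp_rot: [2.7, 1.57, -0.441]
ft_force: [-0.9, -0.5, 2.7]
opening: 20.3
```

```bash
python3 - <<'E'
from h import *
s=get_state(); print(s['time'],np.round(s['tcp_pos'],1),s['opening'])
save('w7',snapshot('wrist')); a=snapshot('scene')
save('s7',cv2.resize(a[180:285,155:295],None,fx=5,fy=5,interpolation=cv2.INTER_CUBIC))
E
```

```text
8.45 [ 502.2 -134.3  178.7] 20.33961605220045
```

View pics/w7.png

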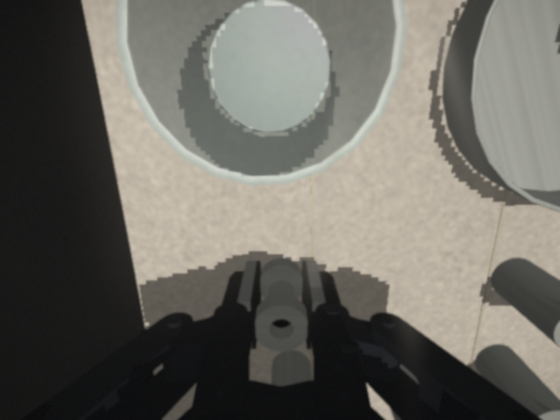

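View pics/s7.png

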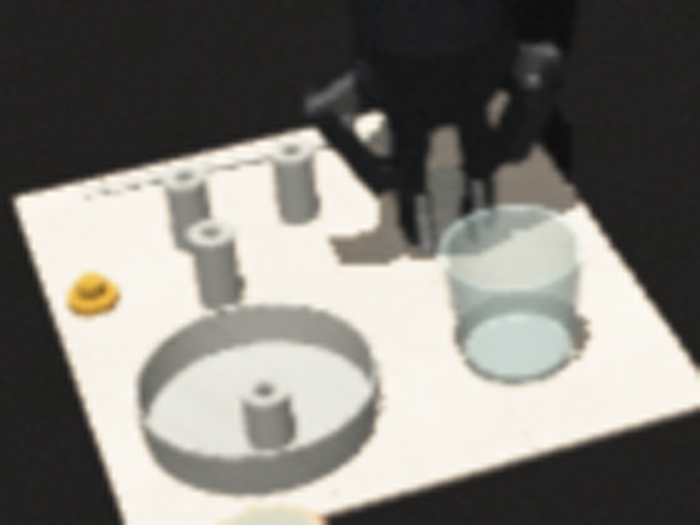

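>>> carry_out(series=[[[0,0,0,-10,0,0,-1],[0,0,0,-30,0,0,-1],[0,0,0,-40,0,0,-1],[0,0,0,0,30,-20,-1],[0,0,0,0,30,-20,-1],[0,0,0,0,30,-20,-1],[0,0,0,0,30,-18,-1],[0,0,0,0,0,0,-1],[0,0,0,0,0,0,-1]]])

```text
time: 9.45
tcp_pos: [579.6, -254.4, 257.8]
tcp_rot: [-0.732, 1.569, 2.409]
ft_force: [0.0, 0.9, -0.7]
opening: 20.3
```

```bash
python3 - <<'E'
from h import *
s=get_state(); print(s['time'],np.round(s['tcp_pos'],1),s['opening'])
save('w8',snapshot('wrist'))
E
```

```text
9.45 [ 579.6 -254.4  257.8] 20.288847696433844
```

View pics/w8.png

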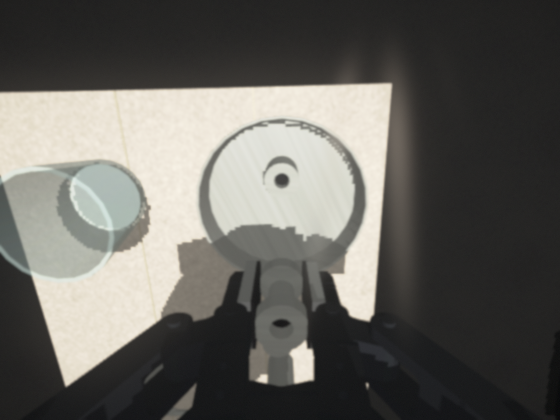

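```bash
python3 - <<'E'
from h import *
s=get_state(); c=cam('wrist',s); print(np.round(s['tcp_pos'],1))
def fit(P):
    P=np.array(P);A=np.c_[2*P,np.ones(len(P))];x=np.linalg.lstsq(A,(P**2).sum(1),rcond=None)[0];return x[:2],np.sqrt(x[2]+x[:2]@x[:2])
print('dish',fit([onz(c,u,v,28)[:2] for u,v in [(200,193),(218,148),(250,125),(282,119),(315,125),(345,145),(366,190),(352,232),(215,235)]]))
print(onz(c,282,180,33))
E
```

```text
[ 579.3 -253.6  257.8]
dish (array([ 600.45996731, -254.14955683]), np.float64(51.7695046562878))
[ 615.72213136 -253.63268398   33.        ]
```

>>> carry_out(series=[[[0,0,0,20,0,0,-1],[0,0,0,20,0,0,-1],[0,0,0,15,0,0,-1],[0,0,0,11,0,0,-1],[0,0,0,6,0,0,-1],[0,0,0,3,0,0,-1],[0,0,0,0,0,0,-1],[0,0,0,0,0,0,-1]]])

```text
time: 10.3
tcp_pos: [580.3, -254.3, 183.8]
tcp_rot: [2.609, 1.57, -0.532]
ft_force: [0.1, -0.1, -0.5]
opening: 20.2
```

>>> carry_out(series=[[[0,0,0,1.5,0,0,-1],[0,0,0,0.4,0,0,-1],[0,0,0,0,0,0,-1],[0,0,0,0,0,0,-0.3],[0,0,0,0,0,0,-0.3],[0,0,0,0,0,0,-0.25],[0,0,0,-15,0,0,-0.25],[0,0,0,-25,0,0,-0.25],[0,0,0,-40,0,0,0],[0,0,0,-45,0,0,0]]])

```text
time: 11.3
tcp_pos: [579.4, -253.8, 307.6]
tcp_rot: [-0.526, 1.569, 2.616]
ft_force: [0.5, -0.3, -0.5]
opening: 42.8
```

```bash
python3 - <<'E'
from h import *
s=get_state(); print(s['time'],np.round(s['tcp_pos'],1),s['opening'],np.round(s['joint_positions'],2))
save('w9',snapshot('wrist'))
E
```

```text
11.3 [ 579.4 -253.8  307.6] 42.771204123146774 [-0.53  0.55 -0.1   0.92 -0.    2.61]
```

View pics/w9.png

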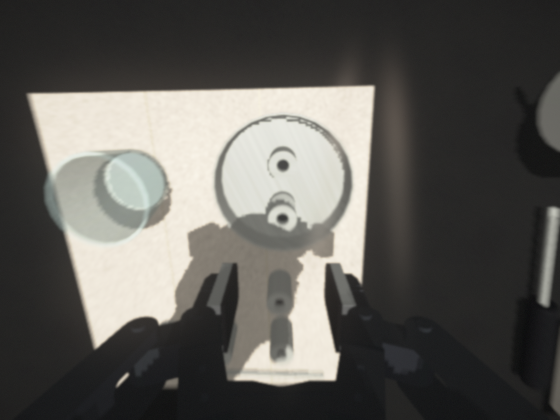

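>>> carry_out(series=[[[-8,0,0,-9,0,0,0],[-8,0,0,-9,0,0,0],[-8,0,0,-9,0,0,0],[-8,0,0,-9,0,0,0],[-8,0,0,-9,0,0,0],[-8,0,0,-9,0,0,0],[-8,0,0,-9,0,0,0],[-8,0,0,-9,0,0,0],[-8,0,0,-9,0,0,0],[-8,0,0,-9,0,0,0]]])

```text
time: 12.35
tcp_pos: [579.8, -254.0, 397.7]
tcp_rot: [1.212, 1.57, -0.527]
ft_force: [0.0, 0.9, 0.5]
opening: 42.7
```

>>> carry_out(series=[[[-8,0,0,0,0,0,0],[-8,0,0,0,0,0,-0.2],[0,0,0,0,4,-46,-0.2],[0,0,0,0,4,-46,-0.2],[0,0,0,0,4,-46,-0.2],[0,0,0,0,4,-46,-0.2],[0,0,0,0,4,-46,-0.2],[0,0,0,0,4,-46,-0.2],[0,0,0,0,4,-46,-0.2],[0,0,0,0,4,-46,-0.2]]])

```text
time: 13.35
tcp_pos: [572.7, 117.1, 397.5]
tcp_rot: [1.539, 1.569, 0.073]
ft_force: [0.7, -0.5, -0.9]
opening: 34.1
```

>>> carry_out(series=[[[0,0,0,0,4,-45,-0.2],[0,0,0,0,4,-30,-0.2],[0,0,0,0,0,0,-0.2],[0,0,0,0,0,0,-0.2]]])

```text
time: 13.75
tcp_pos: [572.9, 191.2, 396.9]
tcp_rot: [0.955, 1.57, -0.509]
ft_force: [0.0, -0.8, 0.2]
opening: 34.0
```

```bash
python3 - <<'E'
from h import *
s=get_state(); print(s['time'],np.round(s['tcp_pos'],1),s['opening'],np.round(s['joint_positions'],2)); print(Ro.from_euler('xyz',s['tcp_rot']).as_matrix().round(3))
save('w10',snapshot('wrist'));save('s10',snapshot('scene'))
E
```

```text
13.75 [572.9 191.2 396.9] 34.04453210169576 [ 0.2   0.43 -0.06  1.08 -0.    1.66]
[[ 0.001  0.994  0.107]
 [-0.     0.107 -0.994]
 [-1.     0.001  0.   ]]
```

View pics/w10.png

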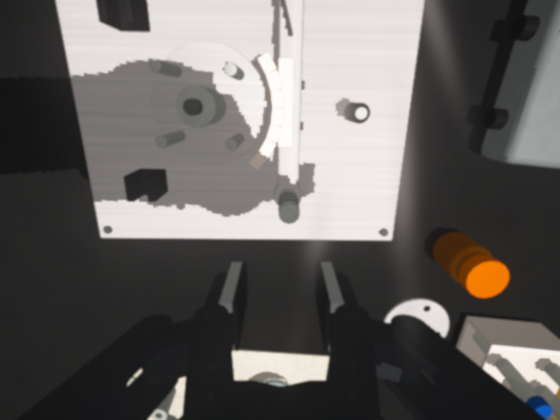

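View pics/s10.png

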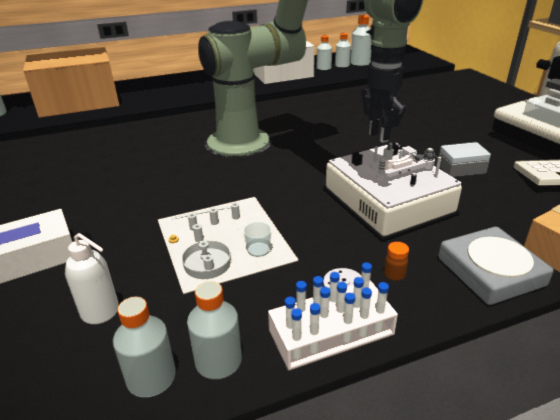

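```bash
python3 - <<'E'
from h import *
s=get_state(); c=cam('wrist',s); print(np.round(s['tcp_pos'],1))
g=cv2.imread('pics/w10.png'); cv2.imwrite('pics/w10z.png',cv2.resize(g[140:250,230:400],None,fx=4.5,fy=4.5,interpolation=cv2.INTER_CUBIC))
print('post',onz(c,288.5,213,170)); A=onz(c,101,239,100);B=onz(c,393,240,100);print(A,B,np.arctan2((B-A)[1],(B-A)[0]),np.linalg.norm(B-A))
th=np.arctan2((B-A)[1],(B-A)[0]);R=np.array([[np.cos(th),-np.sin(th)],[np.sin(th),np.cos(th)]])
M=(A+B)[:2]/2; O=M+R@[0,120]; print('origin',O,'post pred',O+R@[50,-65],'pivot',O+R@[50,85])
ax=onz(c,193,106,140)[:2]
E
```

```text
[573.2 189.7 396.7]
post [575.71586457 205.85012779 170.        ]
[416.46614797 140.1963635  100.        ] [675.83503012 166.27293834 100.        ] 0.10020185522456099 260.67643696014795
origin [534.14647768 272.63273009] post pred [590.39790432 212.96048361] pivot [575.39276511 362.20808258]
```

View pics/w10z.png

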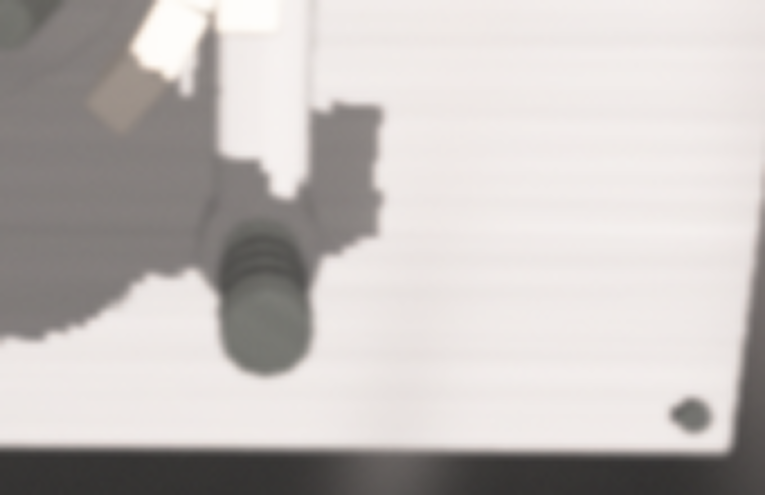

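>>> carry_out(series=[[[0,0,0,15,4.4,-15,-0.2],[0,0,0,20,0,0,-0.2],[0,0,0,0,0,0,-0.2],[0,0,0,0,0,0,-0.2]]])

```text
time: 14.25
tcp_pos: [575.9, 205.5, 360.6]
tcp_rot: [-1.472, 1.569, -2.938]
ft_force: [-0.2, 0.9, 0.4]
opening: 34.4
```

```bash
python3 - <<'E'
from h import *
s=get_state(); print(s['time'],np.round(s['tcp_pos'],1),s['opening'])
save('w11',snapshot('wrist'));a=snapshot('scene');save('s11',cv2.resize(a[110:235,320:465],None,fx=5,fy=4.8,interpolation=cv2.INTER_CUBIC))
E
```

```text
14.25 [575.9 205.5 360.6] 34.40720022304596
```

View pics/w11.png

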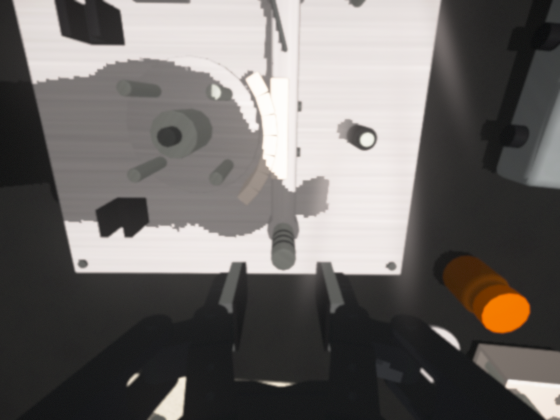

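View pics/s11.png

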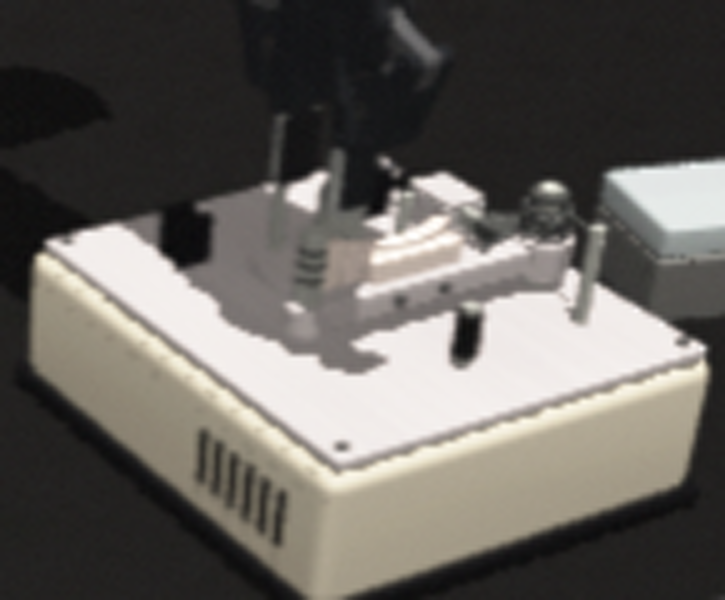

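```bash
python3 - <<'E'
from h import *
s=get_state(); c=cam('wrist',s); print(np.round(s['tcp_pos'],1)); print(onz(c,283.5,258,170)); d=cam('scene')
# triangulate wrist ray with scene ray of post top (from s2 zoom: top (345,128))
p=(320+(345.5)/5.5-.5,135+(128.5)/5.5-.5); print(p,onz(d,*p,170))
print(proj(cam('top'),[576,205,170]),proj(d,[576,205,170]))
E
```

```text
[576.3 205.7 361.9]
[577.04812293 207.38393864 170.        ]
(382.3181818181818, 157.86363636363637) [578.04829953 205.28155993 170.        ]
[173.60768092 217.3519016 ] [381.77475706 157.52441832]
```

>>> carry_out(series=[[[0,0,0,12,0.9,-1,-0.2],[0,0,0,15,0,0,-0.2],[0,0,0,15,0,0,-0.2],[0,0,0,10,0,0,-0.2],[0,0,0,0,0,0,-0.2],[0,0,0,0,0,0,-0.2]]])

```text
time: 14.95
tcp_pos: [576.9, 207.1, 309.4]
tcp_rot: [1.931, 1.571, 0.465]
ft_force: [-0.2, -0.3, 0.5]
opening: 34.2
```

```bash
python3 - <<'E'
from h import *
s=get_state(); print(s['time'],np.round(s['tcp_pos'],1),s['opening'],s['ft_force'])
save('w12',snapshot('wrist'));a=snapshot('scene');save('s12',cv2.resize(a[110:235,320:465],None,fx=5,fy=4.8,interpolation=cv2.INTER_CUBIC))
E
```

```text
14.95 [576.9 207.1 309.4] 34.19650919445008 [-0.18393754 -0.25792983  0.54598333]
```

View pics/w12.png

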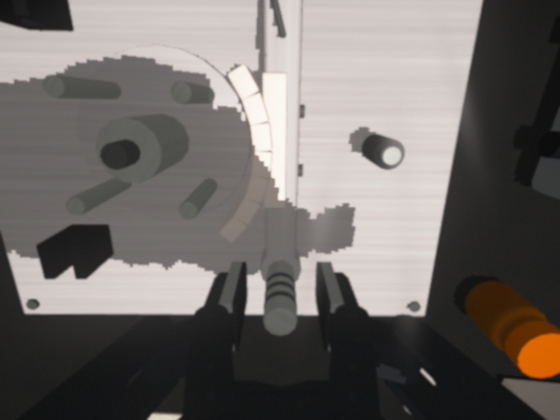

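View pics/s12.png

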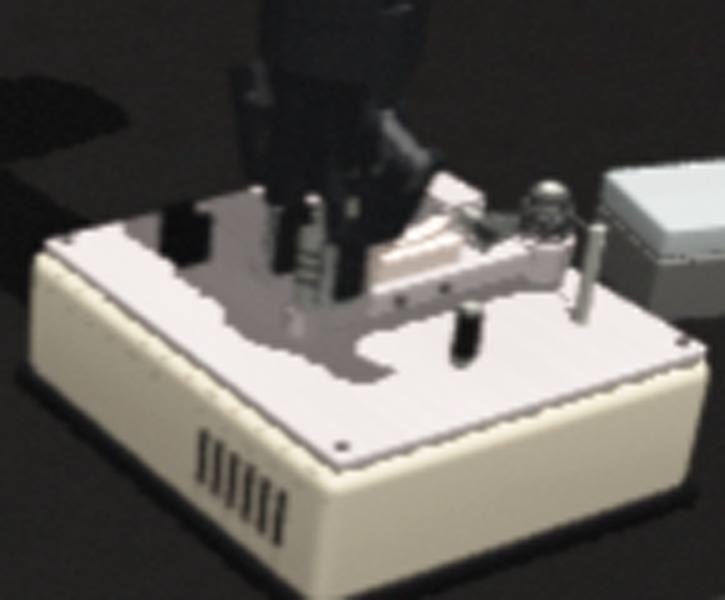

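>>> carry_out(series=[[[0,0,0,0,0,0,-1],[0,0,0,0,0,0,-1],[0,0,0,0,0,0,-1],[0,0,0,0,0,0,-1],[0,0,0,0,0,0,-1],[0,0,0,0,0,0,-1]]], newtons=60)

```text
time: 15.65
tcp_pos: [576.5, 207.1, 310.1]
tcp_rot: [2.537, 1.571, 1.071]
ft_force: [-3.2, -0.5, 5.3]
opening: 12.2
```

```bash
python3 - <<'E'
from h import *
s=get_state(); print(s['time'],np.round(s['tcp_pos'],1),s['opening'],s['ft_force'])
R=Ro.from_euler('xyz',s['tcp_rot']).as_matrix();print(R.round(3))
# pump yaw .1 ; arc steps in world and tool-y/z (tool fixed yaw, then following)
th=.1;Rz=lambda a:np.array([[np.cos(a),-np.sin(a)],[np.sin(a),np.cos(a)]])
T=R[:2,1:]
for a in np.arange(0,.37,.06):
    w=Rz(th)@(150*np.array([np.sin(a),1-np.cos(a)])); print(round(a,2),w.round(1),(T.T@w).round(1))
E
```

```text
15.65 [576.5 207.1 310.1] 12.212613029694777 [-3.22887291 -0.48882025  5.29984316]
[[ 0.     0.994  0.105]
 [ 0.     0.105 -0.994]
 [-1.     0.    -0.   ]]
0.0 [0. 0.] [0. 0.]
0.06 [8.9 1.2] [ 9.  -0.2]
0.12 [17.8  2.9] [18. -1.]
0.18 [26.5  5.1] [26.9 -2.3]
0.24 [35.   7.8] [35.7 -4.1]
0.3 [43.4 11.1] [44.4 -6.5]
0.36 [51.6 14.8] [52.9 -9.3]
```

>>> carry_out(series=[[[-1.72,0,0,0,4.5,-0.1,-1],[-1.72,0,0,0,4.5,-0.1,-1],[-1.72,0,0,0,4.5,-0.1,-1],[-1.72,0,0,0,4.5,-0.1,-1],[-1.72,0,0,0,4.5,-0.1,-1],[0,0,0,0,0,0,-1],[0,0,0,0,0,0,-1]]])

```text
time: 16.35
tcp_pos: [598.0, 210.9, 310.1]
tcp_rot: [-1.189, 1.569, -2.505]
ft_force: [-5.1, -2.7, 7.9]
opening: 12.2
```

```bash
cat > st.py <<'E'
from h import *
s=get_state(); R=Ro.from_euler('xyz',s['tcp_rot']).as_matrix()
print(s['time'],np.round(s['tcp_pos'],1),round(s['opening'],1),np.round(s['ft_force'],1),np.round(s['wrist_torque'],2),'yaw',np.arctan2(R[1,1],R[0,1]))
th=.1;c,q=np.cos(th),np.sin(th)
d=np.array(s['tcp_pos'])[:2]-[576.7,207.1]; p=np.array([[c,q],[-q,c]])@d; r=p-[0,150]
print('pump disp',p,'angle',np.arctan2(r[0],-r[1]),'radius',np.hypot(*r))
E
python3 st.py
```

```text
16.35 [598.  210.9 310.1] 12.2 [-5.1 -2.7  7.9] [-0.48  1.13 -0.09] yaw 0.2551759178629484
pump disp [21.61813129  1.68577056] angle 0.144739695689319 radius 149.88146734806173
```

>>> carry_out(series=[[[-1.72,0,0,0,4.5,-0.1,-1],[-1.72,0,0,0,4.5,-0.1,-1],[-1.72,0,0,0,4.5,-0.1,-1],[-1.72,0,0,0,4.5,-0.1,-1],[-1.72,0,0,0,4.5,-0.1,-1],[0,0,0,0,0,0,-1],[0,0,0,0,0,0,-1]]])

```text
time: 17.05
tcp_pos: [619.1, 218.0, 310.1]
tcp_rot: [-1.151, 1.568, -2.317]
ft_force: [-8.0, -4.5, 8.7]
opening: 12.2
```

```bash
python3 st.py
```

```text
17.05 [619.1 218.  310.1] 12.2 [-8.  -4.5  8.7] [-0.72  1.26 -0.2 ] yaw 0.40479948040932234
pump disp [43.29332647  6.61923476] angle 0.29324165610324926 radius 149.77435013232085
```

>>> carry_out(series=[[[-1.72,0,0,0,4.5,-0.1,-1],[-1.72,0,0,0,4.5,-0.1,-1],[0,0,0,0,1,0,-1],[0,0,0,0,0,0,-1],[0,0,0,0,0,0,-1]]])

```text
time: 17.55
tcp_pos: [627.9, 222.0, 310.1]
tcp_rot: [-1.186, 1.567, -2.292]
ft_force: [-8.3, -5.1, 9.0]
opening: 12.3
```

```bash
python3 st.py
```

```text
17.55 [627.9 222.  310.1] 12.3 [-8.3 -5.1  9. ] [-0.92  1.42 -0.12] yaw 0.4646158217308491
pump disp [52.42824015  9.70015486] angle 0.35761912488647657 radius 149.77572203444734
```

>>> carry_out(series=[[[0,0,0,0,1,0,-1],[0,0,0,0,1,0,-1],[0,0,0,0,0,0,-1],[0,0,0,0,0,0,-1]]])

```text
time: 17.95
tcp_pos: [628.8, 222.5, 310.0]
tcp_rot: [-1.324, 1.564, -2.43]
ft_force: [-11.1, -7.4, 11.5]
opening: 12.3
```

```bash
python3 st.py
```

```text
17.95 [628.8 222.5 310. ] 12.3 [-11.1  -7.4  11.5] [-1.34  2.03 -0.09] yaw 0.4647049037015339
pump disp [53.33139833 10.10531935] angle 0.36421730818539266 radius 149.7155961239347
```

>>> carry_out(series=[[[0,0,0,0,1,0,-1],[0,0,0,0,1,0,-1],[0,0,0,0,0,0,-1],[0,0,0,0,0,0,-1]]])

```text
time: 18.35
tcp_pos: [629.4, 222.7, 309.9]
tcp_rot: [-1.396, 1.56, -2.502]
ft_force: [-16.9, -9.2, 14.1]
opening: 12.0
```

```bash
python3 st.py; python3 - <<'E'
from h import *
save('w13',snapshot('wrist'));a=snapshot('scene');save('s13',a);save('s13p',cv2.resize(a[110:235,320:465],None,fx=5,fy=4.8,interpolation=cv2.INTER_CUBIC))
save('s13d',cv2.resize(a[180:285,155:295],None,fx=5,fy=5,interpolation=cv2.INTER_CUBIC))
E
```

```text
18.35 [629.4 222.7 309.9] 12.0 [-16.9  -9.2  14.1] [-1.78  2.99 -0.03] yaw 0.4643889953535849
pump disp [53.96379023 10.30720564] angle 0.3686434195216751 radius 149.75368927612303
```

View pics/w13.png

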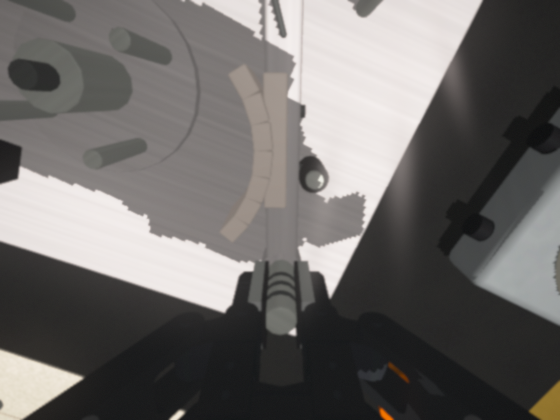

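View pics/s13p.png

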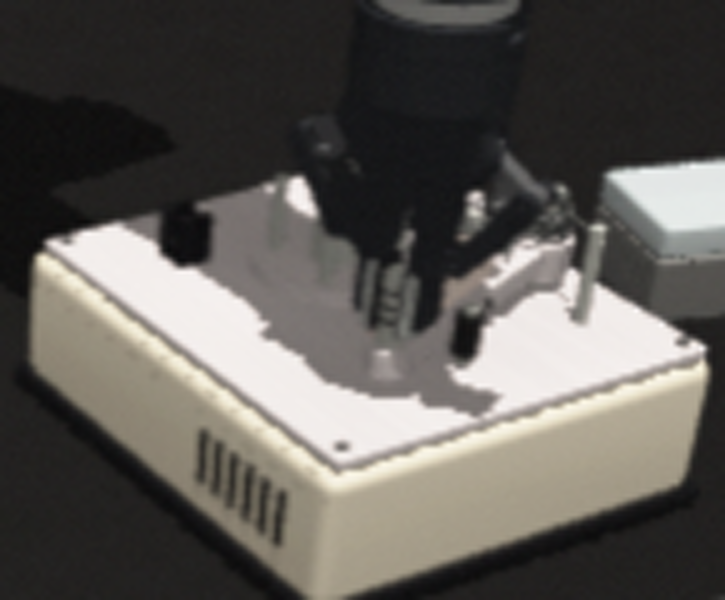

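View pics/s13d.png

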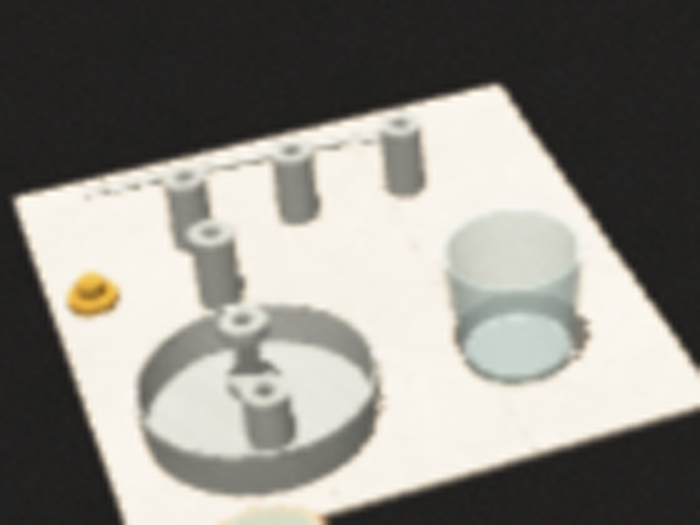

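>>> carry_out(series=[[[0,0,0,0,0,0,-1],[0,0,0,0,0,0,-1],[0,0,0,0,0,0,-1],[0,0,0,0,0,0,-1],[0,0,0,0,0,0,-1]]])

```text
time: 18.95
tcp_pos: [629.4, 222.8, 310.0]
tcp_rot: [-1.397, 1.56, -2.504]
ft_force: [-17.0, -10.1, 14.4]
opening: 12.5
```

```bash
python3 st.py; python3 -c "
from bench import finish_job
print(finish_job())"
```

```text
18.95 [629.4 222.8 310. ] 12.5 [-17.  -10.1  14.4] [-1.8   2.91 -0.05] yaw 0.4644233054464122
pump disp [53.96249269 10.32740671] angle 0.3686839519137213 radius 149.73437793309455
the job is handed in; nothing more can be done
None
```

The job is handed in at 18.95 s. I put the short roller and the waisted roller in the dish. I then swung the pressure arm by its finger post past the pawl and back to its stop, and the fingers are still gripping it there.

**Rollers:** the last pictures show both bad rollers standing upright in the dish. The four good ones and the beaker and thumb nut look to be where they were. I did not check the screwdriver, wash bottle, jar or cover plate separately.

**Pressure arm:**
- **Angle:** it worked out at about 0.37 rad from the tool's movement. That is slightly past the nominal 0.36 stop, and I put it down to give in the fingers and the arm.
- **At the stop:** further push commands moved the arm less and less while the force rose. The wrist picture shows the bar against the black stop pin.
- **Hold:** about 20 N sideways, unchanged over a half-second hold. There is also about 14 N vertically at the wrist, which I did not trace but is well within the limits.
- **Pawl:** I did not see the click itself; I take it as passed because the angle is well beyond 0.26 rad.

**Readings that disagreed:** my first overhead estimates of the roller positions were up to about 6 mm off the close wrist views. A pump position worked out from its front edge was also off, so I located the post directly. The finger opening read about 2 mm under the true diameters.

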